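Shut and lock the stone chest

TASK

Lock up the little stone chest: with your fingertips push both of its open drawers fully home, flush with the chest, and only then push the brass locking bar on top to the chest's left (as seen facing its drawers) by its knob until it stops, so its two tongues hang in front of the drawers. Nothing is to be gripped, pinched or lifted, the chest must not be shoved along or knocked about, and the spool, cup and loupe beside it stay where they are.

Things in the scene. Friction and masses are not known exactly. Their poses are not given: they have to be found in the camera images.
- chest: Dark wooden chest loose on the table, about 2.5 kg in all, 120 (x) x 230 (y) x 45 mm high. Origin: centre of its underside. Its x points from the drawer side to the back (drawer-side face at x = -60 mm), +y is its left seen facing the drawers, z up. Must stay within 20 mm, not lifted. It slides or turns at about 9 to 20 N; finger contact over 35 N (shove or pinch) fails.
- drawer_left (a joint): Opening of the left drawer (chest +y side), m: 0 fully shut, front flush with the chest; grows as it slides out towards chest -x, to 0.08 at most. Starts 0.025 to 0.065. Stays where it is left; moves with a push of about 2 to 3 N; a hard stop at 0.
- drawer_right (a joint): Opening of the right drawer (chest -y side), m: the same as for the left one.
- left_front (a point): Centre of the outer (chest -x) face of the left drawer's front, which moves with the drawer: medium brown wood 83 mm wide x 34 mm high with a flush brass pull plate, nothing protruding. 22.5 mm above the table, at chest y = +52.5 mm, and chest x = -60 mm minus the opening. Axes as the chest's.
- right_front (a point): The same point of the right drawer's front, at chest y = -52.5 mm.
- lock_bar (a joint): Travel of the brass locking bar, m, towards chest +y: 0 to 0.003 at the start (unlocked), 0.04 at its hard stop (locked). Stays where left; moves at about 2 to 3 N. The bar, 24 x 150 x 6 mm, lies on the chest top just behind its drawer-side edge, upper face 51 mm above the table; two brass keeps, no higher than 52 mm, stand behind it.
- bar_tongue (a point): Centre of the right one of the bar's two tongues (14 mm wide, 4 mm thick); the left one is 105 mm farther along chest +y. They hang before the chest's front face from its top down to 29 mm above the table and reach 7 mm out past it (drawers open over 2 mm block them): at bar travel 0 at chest y = -105 and 0 mm, before the posts right of each drawer; locked, before the drawers.
- bar_knob (a point): Centre of the locking bar's round brass knob, 15 mm in diameter at the top (12 mm at its foot), standing 16 mm up from the bar; 60 mm above the table, the knob's top 67 mm above the table. With the bar at 0 it is at chest x = -45, y = 0 mm; it moves with the bar.
- spool: Bystander: loose spool of solder wire, 48 mm in diameter, 26 mm high, standing left of the chest. Origin: centre of its underside.
- cup: Bystander: loose black cup, 48 mm in diameter, 41 mm high, standing right of the chest. Origin: centre of its underside.
- loupe: Bystander: loose loupe, 63 x 48 x 24 mm, lying in front of and to the right of the chest. Origin: centre of its underside.

How it is judged:
By the outcome, as a careful person would: the job done as asked, in the order asked, and still so for the second after the job is handed in, with the robot touching nothing.
It also fails if it takes over 45 s, if anything falls off the work surface, if the arm or the gripper's body presses on something with over 40 N, if the wrist force passes 120 N, or if a joint passes its speed limit or range.

ROBOT

A 7-joint arm with a two-finger parallel gripper is mounted at the origin on a cart in front of the work surface, level with it; the furniture and walls round the work are solid. World frame = base frame: x ahead of the robot, y to its left, z up, the work surface at z = 0. Lengths are in mm, angles in rad, forces in N, time in s.
With the tool pointing down it reaches from about 400 to 750 mm from the base axis. Payload 19.5 kg.
Tool frame: the origin (TCP) lies at the very end of the fingers, on their centre line; the grasp point (between the pads) lies 19 mm behind it; z points along the fingers, y is the line along which they close (so a half turn about z gives the same grasp; the last joint's range is limited). The gripper opens to 85 mm and grips with 20 to 120 N. Pads are 22 mm wide; open, the fingers measure 114 mm over their backs; the gripper's body (76 mm by 85 mm) begins 54 mm behind the grasp point. The pads swing forward as they close: fully open they stand 13 mm farther back than shut.
Start: joints at [-1.282, 0.707, -0.028, 1.485, 0.022, 0.951, -0.075], TCP at [186.747, 543.802, 231.268] pointing down, gripper open.
Joint ranges: [-2.71, 2.71], [-0.32, 2.16], [-1.57, 1.52], [0, 2.45], [-1.46, 4.6], [0, 2.02], [-2.83, 2.83]. Speed limits (rad/s): [1.89, 1.89, 2.57, 2.57, 3.01, 3.01, 3.01].

INTERFACE

Orientations are given as a unit quaternion [w, x, y, z].
In Python, from cell import robot gives the robot as it stands.
- The arm moves only by the shell command python3 inch.py [FORCE], which reads ROWS from standard input. ROWS is one flat JSON list of numbers that holds 1 to 12 rows one after another, with no inner brackets; each row has 5 numbers: the opening from 0.0 (shut) to 1.0 (fully open), then dx, dy, dz in normalised numbers (1 is 750 mm), then a turn about the tool's z in a scale on which 1.0 is 2 pi rad; each row is the pose to reach, as a shift and turn from the pose commanded when the command began, along the tool's axes at that moment; what a row does not reach only later rows make up. A row lasts 1/12 s, in which the tool goes at most 41.7 mm and 0.125 rad, less where a joint would pass 70% of its speed; a pose out of reach is approached as far as the arm can. The fingers move at their own pace and stop on an object; FORCE is the grip in N (left out, the last holds). Time passes only in rows, so rows that do not move let the fingers close. It prints the time, the measured TCP pose, the force, the opening and the grip force at its end. A shift or turn number past 1, either way, is cut back to 1. Input that does not fit is refused with a message, and nothing moves.
- robot.observe(): the state, without advancing time (a new reading comes with each control period).
- robot.snapshot(name): name is "side" or "top" or "wrist"; returns the picture (420x560x3 uint8, blue, green, red); there is no depth.
- robot.calibration(name): a dict with "K" (3x3 intrinsics, pixels), "view" (4x4, takes a point from world to camera coordinates); the wrist camera has in their place "hand_eye" (4x4, takes a point from camera to tool coordinates, whose origin is the TCP and whose axes are the flange's). Camera axes: x right, y up, looking along -z (the intrinsics and any distortion apply to the point x, -y, -z); pixel columns grow to the right and rows downward; lengths in mm; the calibration is good to about 2 mm. A picture is of the moment at which its call begins: read the wrist's pose just before it. calibration takes no time and is no camera call.
- robot.finish_job(): hands the job in; it is judged then, once.
The state is a dict: "clock": time; "q": joint angles; "joint_vel": joint speeds; "tau": joint torques, N m; "tcp_pos": TCP position; "eef_rot": TCP orientation; "wrist_force": force on the tool from outside, world axes, zero at the start; "wrist_torque": the same for the moment, N m; "grip_width": opening from 0.0 (shut) to 1.0 (fully open); "grasp_force": force on a finger pad.
Only numpy, scipy, OpenCV 4.12 (cv2) and the standard library are available. Lean on these libraries where they do the work, as an engineer would, in place of code of your own. Each camera call takes 0.05 s, during which the arm holds its last target. There are 200 camera calls.

## Working session

There is one attempt and no reset: what is moved stays moved. The work goes in short steps, Python scripts to look and compute and a shell command to move; the robot and the scene stay as the last step left them, time stands still between calls to the robot, and variables do not carry over. Pictures are saved under pics/ and viewed, at most 10 in all, crops included, and the job is handed in when it is done.

```bash
ls; mkdir -p pics
python3 - <<'E'
from cell import robot
import cv2
o=robot.observe()
print(o['clock'],o['tcp_pos'],o['eef_rot'],o['grip_width'])
for n in('top','side'):
    c=robot.calibration(n); print(n,c)
    cv2.imwrite(f'pics/{n}0.png',robot.snapshot(n))
print(robot.calibration('wrist'))
E
```

```text
cell.py
inch.py
pics
0.0 [186.65656477 543.58070437 230.83081733] [-8.26664148e-05  1.64637708e-01  9.86353954e-01 -5.43689397e-04] 0.9973266737321373
top {'K': array([[484.83990452,   0.        , 273.08744289],
       [  0.        , 484.83990452, 219.36106281],
       [  0.        ,   0.        ,   1.        ]]), 'view': array([[-1.32084442e-02, -9.99642872e-01, -2.32307060e-02,
        -6.33723486e+01],
       [ 9.90136824e-01, -1.63165565e-02,  1.39150419e-01,
        -5.93169436e+02],
       [-1.39479770e-01, -2.11636170e-02,  9.89998735e-01,
        -8.51600088e+02],
       [ 0.00000000e+00,  0.00000000e+00,  0.00000000e+00,
         1.00000000e+00]])}
side {'K': array([[527.15739843,   0.        , 279.58395181],
       [  0.        , 527.15739843, 216.16578142],
       [  0.        ,   0.        ,   1.        ]]), 'view': array([[-9.99518995e-01, -2.49730206e-02, -1.83882232e-02,
         5.75143244e+02],
       [-2.07980387e-03, -5.37616439e-01,  8.43186954e-01,
        -9.78926398e+01],
       [-3.09427362e-02,  8.42819621e-01,  5.37305904e-01,
        -1.15893307e+03],
       [ 0.00000000e+00,  0.00000000e+00,  0.00000000e+00,
         1.00000000e+00]])}
{'K': array([[293.31862467,   0.        , 277.65993326],
       [  0.        , 293.31862467, 205.84341013],
       [  0.        ,   0.        ,   1.        ]]), 'hand_eye': array([[ 5.83597047e-06,  9.44567378e-01,  3.28317634e-01,
         8.48168840e+01],
       [ 9.99999997e-01,  2.11653576e-05, -7.86679547e-05,
        -1.78561496e-01],
       [-8.12561438e-05,  3.28317633e-01, -9.44567375e-01,
        -1.42850233e+02],
       [ 0.00000000e+00,  0.00000000e+00,  0.00000000e+00,
         1.00000000e+00]])}
```

View pics/top0.png

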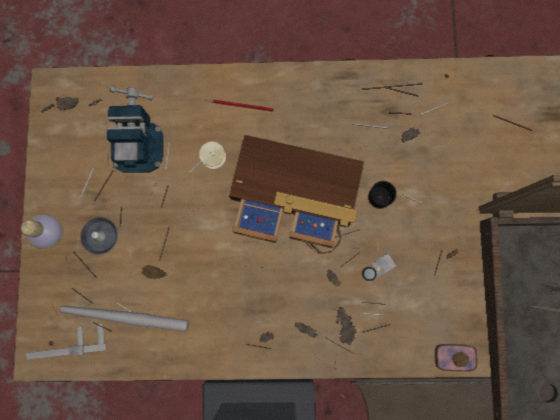

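View pics/side0.png

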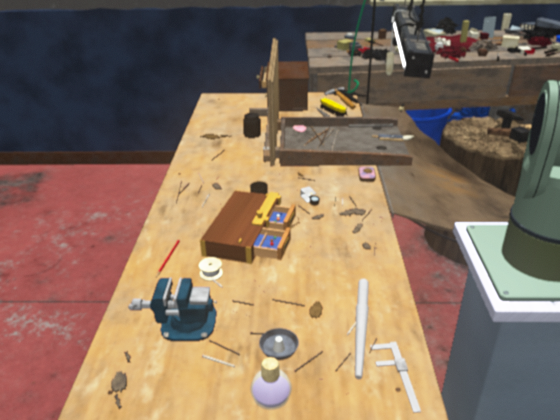

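```bash
cat > h.py <<'E'
import numpy as np, cv2
from cell import robot
def ray(name,px,z):
    c=robot.calibration(name);K=c['K'];V=c['view']
    d=np.array([(px[0]-K[0,2])/K[0,0],-(px[1]-K[1,2])/K[1,1],-1.])
    R=V[:3,:3];o=-R.T@V[:3,3];w=R.T@d
    return o+w*(z-o[2])/w[2]
def proj(name,P):
    c=robot.calibration(name);K=c['K'];V=c['view']
    p=V[:3,:3]@np.asarray(P,float)+V[:3,3]
    return K[0,2]+K[0,0]*p[0]/-p[2], K[1,2]-K[1,1]*p[1]/-p[2]
def crop(src,dst,x0,y0,x1,y1,s):
    im=cv2.imread(src)[y0:y1,x0:x1]
    cv2.imwrite(dst,cv2.resize(im,None,fx=s,fy=s,interpolation=cv2.INTER_CUBIC))
E
python3 -c "
from h import *
crop('pics/top0.png','pics/c0.png',190,120,420,290,3.4)
"
```

```text
(no output)
```

View pics/c0.png

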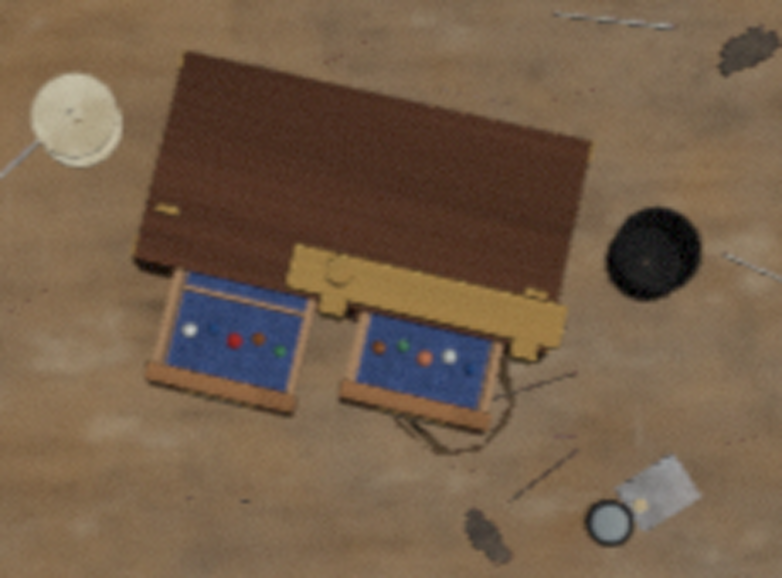

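The crop shows chest-top corners BL (186,52), BR (591,142), FL (137,262); left drawer front outer edge (147,380)-(293,412), right (341,400)-(488,431); knob about (340,268).

```bash
cat >> h.py <<'E'
def c2p(p,x0=190,y0=120,s=3.4): return ((p[0]+.5)/s-.5+x0,(p[1]+.5)/s-.5+y0)
E
python3 - <<'E'
from h import *
W=lambda p,z: ray('top',c2p(p),z)[:2]
BL,BR,FL=W((186,52),45),W((591,142),45),W((137,262),45)
print(BL,BR,FL,np.linalg.norm(BL-BR),np.linalg.norm(BL-FL))
ey=BL-BR; ex=BL-FL
a1=np.arctan2(-ey[0],ey[1]);a2=np.arctan2(ex[1],ex[0]);print('yaw',a1,a2)
a=(2*a1+a2)/3;u=np.array([np.cos(a),np.sin(a)]);v=np.array([-u[1],u[0]])
c=(BR+FL)/2;c=((BL-60*u-115*v)+(BR-60*u+115*v)+(FL+60*u-115*v))/3;print('c',c)
L=lambda P:np.array([(P-c)@u,(P-c)@v])
for n,p,z in[('Ll',(147,376),39.5),('Lr',(293,411),39.5),('Rl',(341,400),39.5),('Rr',(488,429),39.5),('knob',(340,266),67),('tongue',(333,314),51),('tongR',(526,360),51),('spool',(72,112),26),('cup',(654,252),41),('loupe',(609,523),20),('loupe2',(660,490),10)]:
    P=W(p,z);print(n,P.round(1),L(P).round(1))
P=ray('top',(273,219),0);print(P)
V=robot.calibration('top')['view'];print(-V[:3,:3].T@V[:3,3])
E
```

```text
[752.72881722 -20.3399232 ] [ 697.32285375 -241.34292949] [635.14248459   6.91215784] 227.84237880322303 120.70303037947266
yaw -0.2456395483941669 -0.22774151777933463
c [ 666.5366302  -117.41344985]
Ll [573.3   2.1] [-118.9   94. ]
Lr [553.1 -76.6] [-119.9   12.7]
Rl [ 558.7 -102.6] [-108.3  -11.2]
Rr [ 541.8 -181.1] [-106.1  -91.5]
knob [ 626.9 -103. ] [-41.9   4.6]
tongue [603.8 -99. ] [-65.3   3. ]
tongR [ 577.3 -201.2] [ -66.8 -102.6]
spool [725.3  45.6] [ 18.3 172.3]
cup [ 636.5 -273.7] [   7.9 -158.9]
loupe [ 491.3 -247.1] [-139.4 -167.5]
loupe2 [ 509.2 -277.4] [-114.8 -192.8]
[598.60816613 -71.13605928   0.        ]
[467.7008675  -91.05113725 924.15060098]
```

```bash
cat >> h.py <<'E'
from scipy.spatial.transform import Rotation as Ro
A=-0.24; C=np.array([666.5,-117.4])
u=np.array([np.cos(A),np.sin(A)]);v=np.array([-u[1],u[0]])
def rot(o): w=o['eef_rot']; return Ro.from_quat([w[1],w[2],w[3],w[0]]).as_matrix()
def loc(P): return np.array([(P[:2]-C)@u,(P[:2]-C)@v])
def go(lx,ly,z):
    o=robot.observe();R=rot(o)
    T=np.r_[C+lx*u+ly*v,z]
    yaw=np.arctan2(R[1,1],R[0,1])
    print('tool d',(R.T@(T-o['tcp_pos'])).round(1),'turn',round(yaw-(np.pi/2+A),3),'loc',loc(o['tcp_pos']).round(1),'z',o['tcp_pos'][2].round(1),'world',T.round(),'t',o['clock'],'F',o['wrist_force'].round(1))
E
python3 -c "
from h import *
go(-160,52.5,150)"
```

```text
tool d [-504.4 -431.5   81.3] turn -0.091 loc [-623.2  528. ] z 230.9 world [524. -28. 150.] t 0.1 F [-0.1 -0.6  0.2]
```

Units first: shifts go in shares of 750 mm and turns go in shares of 2 pi rad. So -340 mm / 750 = -0.4533, -325 mm / 750 = -0.4333, -0.091 rad / 6.2832 = -0.0145.

```bash
echo '[0,-0.04,-0.0347,0,0,0,-0.08,-0.0693,0,0,0,-0.12,-0.104,0,0,0,-0.16,-0.1387,0,-0.0048,0,-0.2,-0.1733,0,-0.0095,0,-0.24,-0.208,0,-0.0145,0,-0.28,-0.2427,0,-0.0145,0,-0.32,-0.2773,0,-0.0145,0,-0.36,-0.312,0,-0.0145,0,-0.4,-0.3467,0,-0.0145,0,-0.4333,-0.3733,0,-0.0145,0,-0.4533,-0.3867,0,-0.0145]' | python3 inch.py; python3 -c "
from h import *
go(-160,52.5,100)"
```

```text
clock: 1.1
tcp_pos: [415.4, 155.5, 231.2]
eef_rot: [0.0, 0.121, 0.993, -0.001]
wrist_force: [0.9, 0.3, 0.6]
grip_width: -0.002
grasp_force: 0.0
tool d [-149.2 -152.2  131.5] turn -0.003 loc [-308.7  205.4] z 231.2 world [524. -28. 100.] t 1.1 F [0.9 0.3 0.6]
```

To row units: -152 mm / 750 = -0.2027, -149 mm / 750 = -0.1987.

```bash
echo '[0,-0.0267,-0.0267,0.02,0,0,-0.0533,-0.056,0.0467,0,0,-0.08,-0.0827,0.0693,0,0,-0.1067,-0.1093,0.0933,0,0,-0.1333,-0.136,0.1173,0,0,-0.16,-0.164,0.1413,0,0,-0.18,-0.1867,0.16,0,0,-0.1987,-0.2027,0.1747,0,0,-0.1987,-0.2027,0.1747,0]' | python3 inch.py
python3 - <<'E'
from h import *
go(-150,52.5,14)
cv2.imwrite('pics/w1.png',robot.snapshot('wrist'))
E
```

```text
clock: 1.85
tcp_pos: [523.1, -27.5, 98.1]
eef_rot: [-0.001, 0.122, 0.993, -0.001]
wrist_force: [0.4, -1.2, -0.4]
grip_width: -0.003
grasp_force: 0.0
tool d [-10.8  -0.6  84.1] turn -0.004 loc [-160.6   53.3] z 98.1 world [533. -31.  14.] t 1.85 F [ 0.4 -1.2 -0.4]
```

View pics/w1.png

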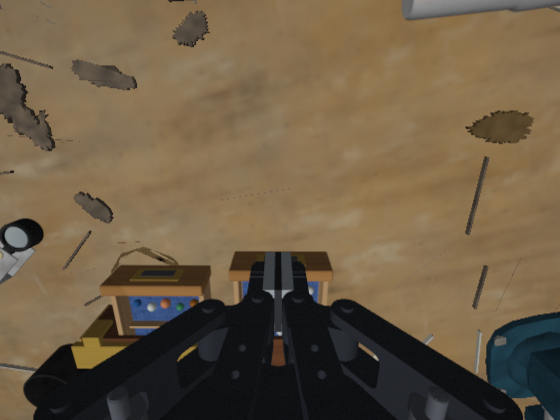

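The wrist view shows the left drawer front (cols 230–332, rows 252–280) centred on the shut fingers (col 280), edges level: yaw and y are right.

To row units: 84 mm / 750 = 0.112, 60 mm / 750 = 0.08.

```bash
echo '[0,0,0,0.04,0,0,0,0,0.08,0,0,0,0,0.112,0,0,0,0,0.112,0,0,-0.0107,0,0.112,0,0,-0.0213,0,0.112,0,0,-0.0267,0,0.112,0,0,-0.0267,0,0.112,0,0,-0.0267,0,0.112,0]' | python3 inch.py; python3 -c "
from h import *
go(-71,52.5,14)"
```

```text
clock: 2.65
tcp_pos: [542.2, -28.5, 17.2]
eef_rot: [0.0, 0.12, 0.993, 0.0]
wrist_force: [0.0, -0.8, -1.3]
grip_width: 0.003
grasp_force: 0.0
tool d [-70.9  -4.4   3.2] turn 0.0 loc [-141.9   56.8] z 17.2 world [610. -50.  14.] t 2.65 F [ 0.  -0.8 -1.3]
```

To row units: -50 mm / 750 = -0.0667, -46 mm / 750 = -0.0613.

```bash
echo '[0,-0.008,-0.0027,0.0027,0,0,-0.016,-0.004,0.0027,0,0,-0.024,-0.0053,0.0027,0,0,-0.032,-0.0053,0.0027,0,0,-0.04,-0.0053,0.0027,0,0,-0.0453,-0.0053,0.0027,0,0,-0.0507,-0.0053,0.0027,0,0,-0.056,-0.0053,0.0027,0,0,-0.0613,-0.0053,0.0027,0,0,-0.0667,-0.0053,0.0027,0,0,-0.0667,-0.0053,0.0027,0]' | python3 inch.py; python3 -c "
from h import *
go(-71,52.5,14)"
```

```text
clock: 3.57
tcp_pos: [590.5, -44.7, 14.3]
eef_rot: [0.0, 0.12, 0.993, -0.0]
wrist_force: [-0.9, -0.2, 0.4]
grip_width: 0.0
grasp_force: 0.0
tool d [-20.1  -0.1   0.3] turn 0.0 loc [-91.1  52.6] z 14.3 world [610. -50.  14.] t 3.5667 F [-0.9 -0.2  0.4]
```

To row units: -12 mm / 750 = -0.016, -9 mm / 750 = -0.012.

```bash
echo '[0,-0.004,0,0,0,0,-0.008,0,0,0,0,-0.012,0,0,0,0,-0.016,0,0,0]' | python3 inch.py
python3 - <<'E'
from h import *
go(-71,52.5,14)
cv2.imwrite('pics/t1.png',robot.snapshot('top'));crop('pics/t1.png','pics/c1.png',190,120,420,290,3.4)
E
```

```text
clock: 3.9
tcp_pos: [601.7, -47.3, 14.3]
eef_rot: [-0.0, 0.12, 0.993, -0.0]
wrist_force: [-2.5, 0.5, -0.1]
grip_width: 0.001
grasp_force: 0.8
tool d [-8.6 -0.1  0.3] turn 0.0 loc [-79.6  52.6] z 14.3 world [610. -50.  14.] t 3.9 F [-2.5  0.5 -0.1]
```

View pics/c1.png

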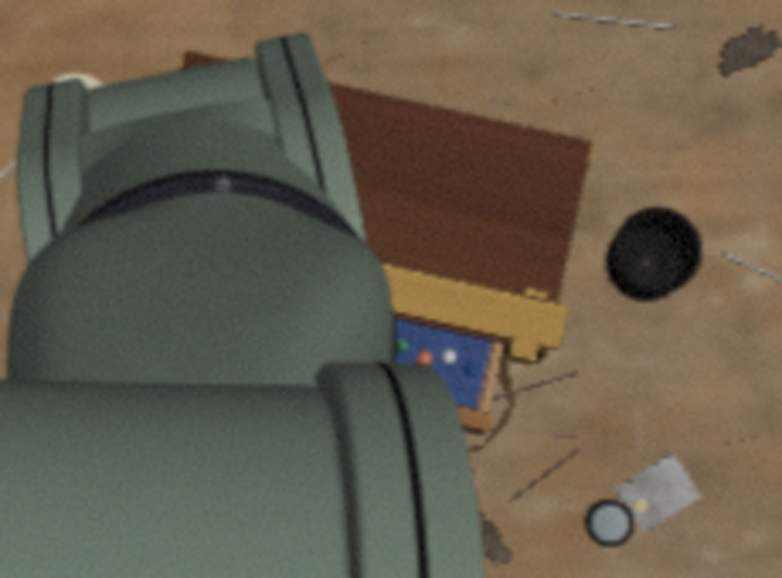

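The arm hides the left drawer, but the chest's right back corner (591,142) hasn't moved. I'll approach the stop by force.

To row units: -4 mm / 750 = -0.0053, -2 mm / 750 = -0.0027.

```bash
for i in 1; do echo '[0,-0.0027,0,0,0,0,-0.0053,0,0,0,0,-0.0053,0,0,0]' | python3 inch.py; done; python3 -c "
from h import *
go(-71,52.5,14)"; echo '[0,-0.0013,0,0,0,0,-0.0027,0,0,0,0,-0.0027,0,0,0]' | python3 inch.py; python3 -c "
from h import *
go(-71,52.5,14)"
```

```text
clock: 4.2
tcp_pos: [605.7, -48.3, 14.3]
eef_rot: [0.0, 0.12, 0.993, -0.0]
wrist_force: [-0.5, 0.5, -0.7]
grip_width: 0.0
grasp_force: 0.0
tool d [-4.5 -0.1  0.3] turn 0.0 loc [-75.5  52.6] z 14.3 world [610. -50.  14.] t 4.2 F [-0.5  0.5 -0.7]
clock: 4.45
tcp_pos: [607.4, -48.8, 14.3]
eef_rot: [0.0, 0.12, 0.993, -0.0]
wrist_force: [-0.4, 0.4, 0.3]
grip_width: -0.001
grasp_force: 0.1
tool d [-2.7 -0.1  0.3] turn 0.0 loc [-73.7  52.6] z 14.3 world [610. -50.  14.] t 4.45 F [-0.4  0.4  0.3]
```

```bash
S(){ python3 -c "
from h import *
go(-71,52.5,14)"; }; echo '[0,-0.002,0,0,0]' | python3 inch.py >/dev/null; S; echo '[0,-0.0013,0,0,0]' | python3 inch.py>/dev/null; S;  echo '[0,-0.0013,0,0,0]' | python3 inch.py>/dev/null; S
```

```text
tool d [-1.4 -0.1  0.4] turn 0.0 loc [-72.4  52.6] z 14.4 world [610. -50.  14.] t 4.5333 F [-1.2  0.4  0.3]
tool d [-0.3 -0.1  0.3] turn 0.0 loc [-71.3  52.6] z 14.3 world [610. -50.  14.] t 4.6167 F [-2.   0.6  0.8]
tool d [ 0.8 -0.1  0.3] turn 0.0 loc [-70.2  52.6] z 14.3 world [610. -50.  14.] t 4.7 F [-2.3  1.   0.8]
```

To row units: -1 mm / 750 = -0.0013.

```bash
S(){ python3 -c "
from h import *
go(-71,52.5,14)"; }; echo '[0,-0.0013,0,0,0]' | python3 inch.py >/dev/null; S; echo '[0,-0.0013,0,0,0]' | python3 inch.py>/dev/null; S;  python3 - <<'E'
from h import *
cv2.imwrite('pics/w2.png',robot.snapshot('wrist'))
cv2.imwrite('pics/s2.png',robot.snapshot('side'))
a=cv2.imread('pics/s2.png')[180:270,190:310];b=cv2.imread('pics/w2.png')[210:420,:]
a=cv2.resize(a,(400,300),interpolation=cv2.INTER_CUBIC);b=cv2.resize(b,(560,210))
cv2.imwrite('pics/m2.png',np.vstack([np.pad(a,((0,0),(0,160),(0,0))),b]))
E
```

```text
tool d [ 1.  -0.1  0.2] turn 0.0 loc [-70.   52.6] z 14.2 world [610. -50.  14.] t 4.7833 F [-12.6   2.5  10.1]
tool d [ 1.  -0.1  0.2] turn 0.0 loc [-70.   52.6] z 14.2 world [610. -50.  14.] t 4.8667 F [-20.4   5.4  14.8]
```

View pics/m2.png

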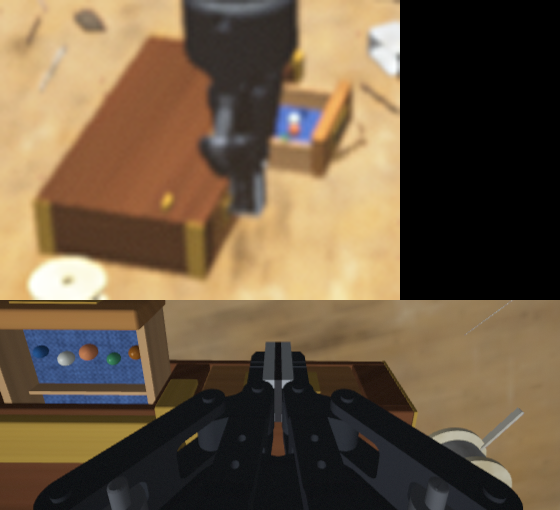

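Left drawer is home: the wrist crop shows its front flush under the fingers, with a hard stop at local x = -70. Back off and go to the right drawer.

To row units: -105 mm / 750 = -0.14, -95 mm / 750 = -0.1267.

```bash
echo '[0,0.0133,0,0,0,0,0.0467,0,0,0,0,0.08,0,0,0,0,0.1,-0.0267,0,0,0,0.1,-0.06,0,0,0,0.1,-0.0933,0,0,0,0.1,-0.1267,0,0,0,0.1,-0.14,0,0,0,0.1,-0.14,0,0,0,0.0867,-0.14,0,0,0,0.08,-0.14,0,0]' | python3 inch.py; python3 -c "
from h import *
go(-71,-52.5,14)"
```

```text
clock: 5.88
tcp_pos: [530.7, -137.0, 14.5]
eef_rot: [0.001, 0.119, 0.993, 0.0]
wrist_force: [0.3, -0.6, 0.6]
grip_width: 0.0
grasp_force: 0.0
tool d [-56.3  -1.2   0.5] turn 0.001 loc [-127.3  -51.3] z 14.5 world [ 585. -152.   14.] t 5.8833 F [ 0.3 -0.6  0.6]
```

To row units: -46 mm / 750 = -0.0613, -42 mm / 750 = -0.056.

```bash
S(){ python3 -c "
from h import *
go(-71,-52.5,14)"; }; echo '[0,-0.0067,-0.0013,0,0,0,-0.0133,-0.0013,0,0,0,-0.02,-0.0013,0,0,0,-0.0267,-0.0013,0,0,0,-0.0333,-0.0013,0,0,0,-0.04,-0.0013,0,0,0,-0.0453,-0.0013,0,0,0,-0.0507,-0.0013,0,0,0,-0.056,-0.0013,0,0,0,-0.0613,-0.0013,0,0]' | python3 inch.py>/dev/null; S; echo '[0,-0.0027,0,0,0,0,-0.0053,0,0,0]' | python3 inch.py >/dev/null; S; echo '[0,-0.002,0,0,0]' | python3 inch.py>/dev/null; S; echo '[0,-0.0013,0,0,0]' | python3 inch.py>/dev/null; S
```

```text
tool d [-11.    0.9   0.3] turn 0.0 loc [-82.  -53.4] z 14.3 world [ 585. -152.   14.] t 6.7167 F [-1.5  1.5 -0.6]
tool d [-7.1  1.   0.3] turn 0.0 loc [-78.1 -53.5] z 14.3 world [ 585. -152.   14.] t 6.8833 F [-1.5  1.  -0.5]
tool d [-5.7  1.   0.3] turn 0.0 loc [-76.7 -53.5] z 14.3 world [ 585. -152.   14.] t 6.9667 F [-1.6  2.  -0.4]
tool d [-4.8  1.   0.3] turn 0.0 loc [-75.8 -53.5] z 14.3 world [ 585. -152.   14.] t 7.05 F [-1.6  2.  -1. ]
```

To row units: -3 mm / 750 = -0.004, -1.5 mm / 750 = -0.002.

```bash
S(){ python3 -c "
from h import *
go(-71,-52.5,14)"; }; echo '[0,-0.002,0,0,0,0,-0.004,0,0,0]' | python3 inch.py>/dev/null; S; echo '[0,-0.0013,0,0,0]' | python3 inch.py >/dev/null; S; echo '[0,-0.0013,0,0,0]' | python3 inch.py>/dev/null; S; echo '[0,-0.0009,0,0,0]' | python3 inch.py>/dev/null; S
```

```text
tool d [-1.8  0.9  0.3] turn 0.0 loc [-72.8 -53.4] z 14.3 world [ 585. -152.   14.] t 7.2167 F [-2.3  0.4 -1.1]
tool d [-0.7  1.   0.3] turn 0.0 loc [-71.7 -53.5] z 14.3 world [ 585. -152.   14.] t 7.3 F [-1.9  1.  -1.7]
tool d [0.2 1.  0.3] turn 0.0 loc [-70.8 -53.5] z 14.3 world [ 585. -152.   14.] t 7.3833 F [-7.5  2.9  1.2]
tool d [0.2 1.  0.2] turn 0.0 loc [-70.8 -53.5] z 14.2 world [ 585. -152.   14.] t 7.4667 F [-10.6   3.    6.2]
```

To row units: -120 mm / 750 = -0.16, -110 mm / 750 = -0.1467.

```bash
echo '[0,0.0133,0,0,0,0,0.04,0,-0.0067,0,0,0.0533,0,-0.04,0,0,0.0533,0,-0.08,0,0,0.0533,0,-0.12,0,0,0.0533,0,-0.1467,0,0,0.0533,0,-0.16,0,0,0.0533,0,-0.16,0,0,0.0533,0,-0.16,0]' | python3 inch.py
python3 - <<'E'
from h import *
go(-45,-45,58)
cv2.imwrite('pics/w3.png',robot.snapshot('wrist'))
cv2.imwrite('pics/s3.png',robot.snapshot('side'))
cv2.imwrite('pics/t3.png',robot.snapshot('top'))
E
```

```text
clock: 8.22
tcp_pos: [546.9, -143.2, 134.0]
eef_rot: [0.0, 0.12, 0.993, -0.0]
wrist_force: [-0.7, -0.4, 0.6]
grip_width: -0.001
grasp_force: 0.0
tool d [-65.    8.5  76. ] turn 0.0 loc [-110.1  -53.5] z 134.0 world [ 612. -150.   58.] t 8.2167 F [-0.7 -0.4  0.6]
```

View pics/w3.png

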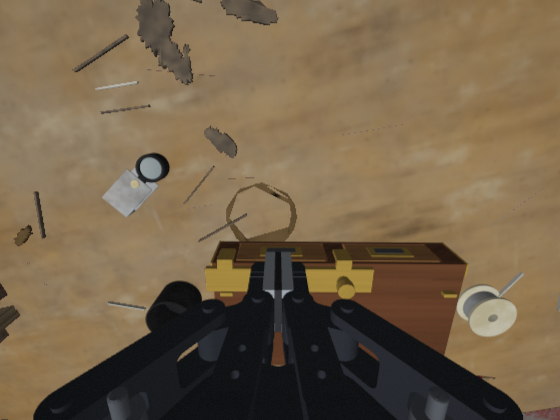

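Both drawers look flush (front edge straight, cols 215–465); knob near (346,287), left tongue at (343,258).

Run:
```python
from h import *
o=robot.observe();R=rot(o);c=robot.calibration('wrist');K=c['K'];H=c['hand_eye']
def wr(px,z):
    d=np.array([(px[0]-K[0,2])/K[0,0],-(px[1]-K[1,2])/K[1,1],-1.])
    w=R@H[:3,:3]@d; p=o['tcp_pos']+R@H[:3,3]
    return p+w*(z-p[2])/w[2]
for n,px,z in[('knobtop',(345,281),67),('tongL',(343,250),45),('barL',(373,280),51),('FL',(442,244),45),('FR',(217,243),45)]:print(n,loc(wr(px,z)).round(1))
```

```text
knobtop [-57.    2.2]
tongL [-74.1   3.9]
barL [-47.5  31.3]
FL [-80.   89.9]
FR [ -80.9 -106.5]
```

Run:
```python
from h import *
o=robot.observe();R=rot(o);c=robot.calibration('wrist');K=c['K'];H=c['hand_eye']
def wr(px,z):
    d=np.array([(px[0]-K[0,2])/K[0,0],-(px[1]-K[1,2])/K[1,1],-1.])
    w=R@H[:3,:3]@d; p=o['tcp_pos']+R@H[:3,3]
    return p+w*(z-p[2])/w[2]
for n,px,z in[('knobtop',(346,292),67),('tongL',(343,258),45),('barL',(373,280),51),('FL',(442,244),0),('FR',(217,243),0),('FLt',(466,263),45)]:print(n,loc(wr(px,z)).round(1))
```

```text
knobtop [-46.3   3.8]
tongL [-66.2   4.5]
barL [-47.5  31.3]
FL [-57.6 117.9]
FR [ -58.7 -116.8]
FLt [-61.2 114.8]
```

To row units: 76 mm / 750 = 0.1013, 70 mm / 750 = 0.0933.

```bash
echo '[0,-0.0267,0.004,0,0,0,-0.06,0.0107,0,0,0,-0.0853,0.0107,0.0067,0,0,-0.0853,0.0107,0.04,0,0,-0.0853,0.0107,0.0733,0,0,-0.0853,0.0107,0.0933,0,0,-0.0853,0.0107,0.1013,0,0,-0.0853,0.0107,0.1013,0,0,-0.0853,0.0107,0.1013,0]' | python3 inch.py; python3 -c "
from h import *
go(-46,-10,58)"
```

```text
clock: 9.12
tcp_pos: [611.0, -150.5, 58.5]
eef_rot: [0.0, 0.12, 0.993, -0.0]
wrist_force: [0.8, 0.7, 0.6]
grip_width: -0.002
grasp_force: 0.0
tool d [-0.  35.4  0.5] turn 0.0 loc [-46.  -45.4] z 58.5 world [ 619. -116.   58.] t 9.1167 F [0.8 0.7 0.6]
```

To row units: 28 mm / 750 = 0.0373, 24 mm / 750 = 0.032.

```bash
S(){ python3 -c "
from h import *
go(-46,27,58)"; }; echo '[0,0,0.008,0,0,0,0,0.016,0,0,0,0,0.024,0,0,0,0,0.032,0,0,0,0,0.0373,0,0]' | python3 inch.py >/dev/null; S; echo '[0,0,0.0053,0,0,0,0,0.0107,0,0]' | python3 inch.py>/dev/null; S; echo '[0,0,0.0053,0,0,0,0,0.0107,0,0]' | python3 inch.py>/dev/null; S
```

```text
tool d [-0.1 43.   0.7] turn 0.001 loc [-46. -16.] z 58.6 world [628. -80.  58.] t 9.5333 F [-0.2  0.1 -0.2]
tool d [-0.1 36.3  0.4] turn 0.0 loc [-46.1  -9.3] z 58.4 world [628. -80.  58.] t 9.7 F [-0.3 -1.4  1.2]
tool d [-0.  28.3  0.4] turn -0.0 loc [-46.   -1.3] z 58.4 world [628. -80.  58.] t 9.8667 F [-0.2 -1.3  0.8]
```

To row units: 16 mm / 750 = 0.0213, 12 mm / 750 = 0.016.

```bash
S(){ python3 -c "
from h import *
go(-46,27,58)"; }; echo '[0,0,0.0053,0,0,0,0,0.0107,0,0,0,0,0.016,0,0,0,0,0.0213,0,0]' | python3 inch.py >/dev/null; S; echo '[0,0,0.0027,0,0,0,0,0.0053,0,0]' | python3 inch.py>/dev/null; S; echo '[0,0,0.002,0,0]' | python3 inch.py>/dev/null; S; echo '[0,0,0.002,0,0]' | python3 inch.py>/dev/null; S
```

```text
tool d [-0.  12.   0.4] turn 0.0 loc [-46.  15.] z 58.4 world [628. -80.  58.] t 10.2 F [ 0.3 -2.3  0.9]
tool d [-0.1  8.1  0.3] turn 0.0 loc [-46.1  18.9] z 58.3 world [628. -80.  58.] t 10.3667 F [ 1.3 -2.2  1.2]
tool d [-0.1  6.7  0.3] turn 0.0 loc [-46.1  20.3] z 58.3 world [628. -80.  58.] t 10.45 F [ 0.8 -2.1  1.2]
tool d [-0.1  5.4  0.3] turn 0.0 loc [-46.1  21.6] z 58.3 world [628. -80.  58.] t 10.5333 F [ 1.3 -1.9  1.3]
```

To row units: 1.3 mm / 750 = 0.0017.

```bash
S(){ python3 -c "
from h import *
go(-46,27,58)"; }; echo '[0,0,0.0017,0,0]' | python3 inch.py >/dev/null; S; echo '[0,0,0.0013,0,0]' | python3 inch.py>/dev/null; S; echo '[0,0,0.0013,0,0]' | python3 inch.py>/dev/null; S; echo '[0,0,0.0011,0,0]' | python3 inch.py>/dev/null; S
```

```text
tool d [-0.1  4.1  0.3] turn 0.0 loc [-46.1  22.9] z 58.3 world [628. -80.  58.] t 10.6167 F [ 1.  -5.3  2.1]
tool d [-0.1  3.9  0.3] turn -0.0 loc [-46.1  23.1] z 58.3 world [628. -80.  58.] t 10.7 F [-0.4 -9.   2.1]
tool d [-0.1  3.7  0.3] turn -0.001 loc [-46.1  23.3] z 58.3 world [628. -80.  58.] t 10.7833 F [ -1.7 -12.7   2.6]
tool d [-0.1  3.6  0.3] turn -0.001 loc [-46.1  23.4] z 58.3 world [628. -80.  58.] t 10.8667 F [ -2.  -14.7   2.9]
```

Stop reached. Retreat and look.

To row units: 175 mm / 750 = 0.2333, 160 mm / 750 = 0.2133.

```bash
echo '[0,0,-0.0107,0,0,0,0,-0.0333,0,0,0,0,-0.04,-0.0267,0,0,0,-0.04,-0.0733,0,0,0.04,-0.04,-0.1133,0,0,0.0867,-0.04,-0.1267,0,0,0.1333,-0.04,-0.1267,0,0,0.18,-0.04,-0.1267,0,0,0.2133,-0.04,-0.1267,0,0,0.2333,-0.04,-0.1267,0,0,0.2333,-0.04,-0.1267,0]' | python3 inch.py
python3 - <<'E'
from h import *
cv2.imwrite('pics/w4.png',robot.snapshot('wrist'));cv2.imwrite('pics/t4.png',robot.snapshot('top'))
cv2.imwrite('pics/s4.png',robot.snapshot('side'))
crop('pics/t4.png','pics/c4.png',190,120,420,290,3.4)
crop('pics/s4.png','pics/d4.png',185,170,335,290,5)
E
```

```text
clock: 11.78
tcp_pos: [448.1, -68.4, 153.7]
eef_rot: [-0.001, 0.119, 0.993, -0.0]
wrist_force: [-0.2, -0.2, -0.5]
grip_width: -0.001
grasp_force: 0.0
```

View pics/c4.png

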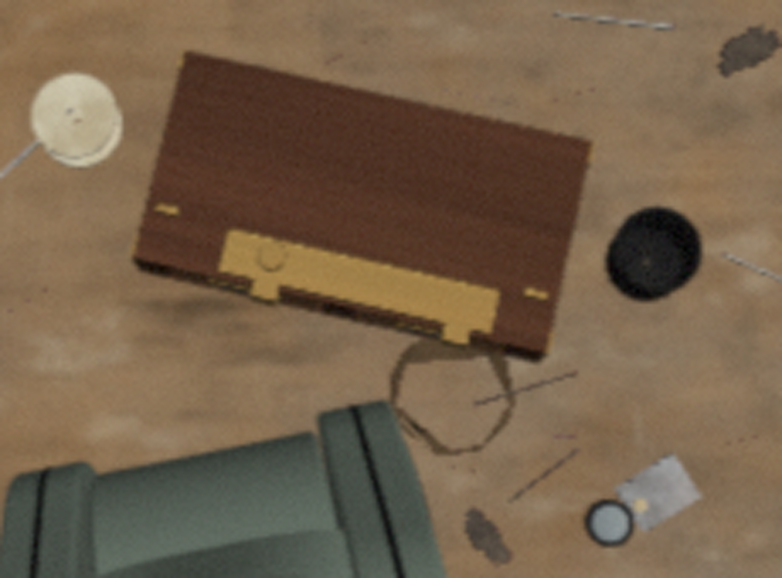

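View pics/d4.png

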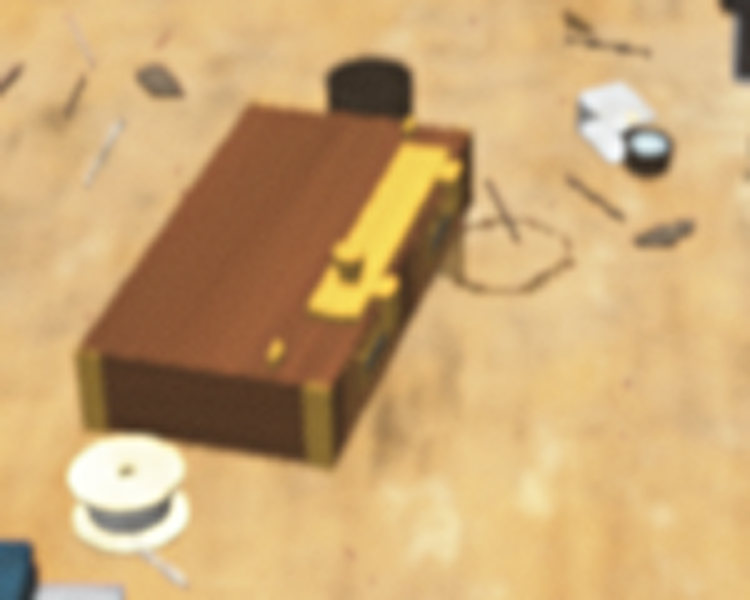

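Top crop: the chest corners (186,52) and (591,142) and the bystanders are unmoved. The drawers are flush. The knob has gone from (340,268) to (271,258), about 38 mm, and both tongues hang in front of the drawers.

```bash
python3 -c "
from cell import robot
print(robot.finish_job())"
```

```text
the job is handed in; nothing more can be done
None
```

The job is handed in after about 12 s: I pushed both drawers to their hard stops, flush with the chest, then pushed the bar about 38 mm to its stop, and the chest, spool, cup and loupe look unmoved in the last pictures.

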